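# Slide the bottle crate home against its rail

### The job

Slide the heavy wooden bottle crate across the worktop into the open bay of the low dark wooden rail, until the crate's far long side is flush and square against the back rail, between the two cheeks. Push it with the fingertips low down near its base so that it slides without rocking or tipping; do not grip or lift it. Leave the jars, the mug and the teaspoon standing or lying where they are.

Things in the scene. Friction and masses are not known exactly. Their poses are not given: they have to be found in the camera images.
- crate: the bottle crate: loose slatted box of light wood, 68 (x) x 130 (y) x 100 mm high, 0.65 to 1 kg, open on top, with two bottles fixed in it that stand up to 277 mm above the worktop. Its long sides face its own -x (towards the robot) and +x. It stands on two grippy rubber strips (4 mm high, set in 16 mm from the long sides): pushed high it tips over. Origin: centre of its underside; z up
- crate_foot (a point): where to push: middle of the crate's near long side, 18 mm above the worktop, at (-34, 0, 18) mm in the crate's frame. The near side is one flat board 130 mm wide, 4 to 50 mm above the worktop. A wide hand held upright may strike the slat or bottles above; a hand that leans back 20 to 45 degrees, tips foremost, clears them
- rail_bay: the rail, fixed: three dark wooden strips 28 mm high, 12 mm thick, forming a U open to its own -x. Back rail along y, face at x = +34 mm in its frame; cheeks along x from -24 to +34 mm, inner faces at y = +80 and -80 mm. Origin: on the worktop, where the crate's origin lies when the crate is home and centred (x axes parallel); z up
- jar_black: small spice jar with a black cap, 39 mm across, 105 mm high, one of two beside the rail (one close behind the back rail, one left of the left cheek); origin: centre of its underside; leave alone
- jar_light: small spice jar with a light cap, 39 mm across, 99 mm high, the other of the two beside the rail; origin: centre of its underside; leave alone
- honey_jar: amber jar with cork lid, 55 mm across, 81 mm high, to the right of the crate near the worktop's front edge; origin: centre of its underside; leave alone
- mug_tall: tall white mug, 79 x 116 x 112 mm high, to the left of the crate; origin: centre of its underside; leave alone
- teaspoon: teaspoon lying on the worktop in front of the sink, 132 x 28 x 11 mm; origin: centre of its underside; leave alone

How it is judged:
At the end, for the whole second after the job is handed in: The crate stands upright and at rest on the worktop between the cheeks, within 6 mm of the back rail and within 0.07 rad (4 degrees) of square to it (x of crate in the frame of rail_bay above -0.006 m and y of crate in the frame of rail_bay between -0.02 and 0.02 m and angle between the x axis of crate and the x axis of rail_bay, either way round below 0.07 rad and angle between crate's own z axis and vertical below 0.03 rad and height (world z) of crate below 0.005 m and linear speed of crate below 0.01 m/s); the robot touches nothing.
It fails at once if the crate rocks or tips more than 0.15 rad (9 degrees) (angle between crate's own z axis and vertical above 0.15 rad).
It fails at once if the crate is lifted (its underside more than 12 mm above the worktop) (height (world z) of crate above 0.012 m).
It fails at once if a bystander is moved more than 20 mm (distance of any of jar_black, jar_light, honey_jar, mug_tall, teaspoon from where it was at the start of the episode above 0.02 m).
It also fails if it takes over 45 s, if anything falls off the work surface, if the arm or the gripper's body presses on something with over 40 N, if the wrist force passes 120 N, or if a joint passes its speed limit or range.

### The arm

A 7-joint arm with a two-finger parallel gripper is mounted at the origin on a cart in front of the work surface, level with it; the furniture and walls round the work are solid. World frame = base frame: x ahead of the robot, y to its left, z up, the work surface at z = 0. Lengths are in m, angles in rad, forces in N, time in s.
With the tool pointing down it reaches from about 0.35 to 0.9 m from the base axis. Payload 8.1 kg.
Tool frame: the origin (TCP) lies midway between the tips of the shut fingers; the grasp point (between the pads) lies behind it (arm.tcp_to_grasp is the z of the grasp point in the tool frame, in m); z points along the fingers, y is the line along which they close (so a half turn about z gives the same grasp; the last joint's range is limited). The gripper opens to 92 mm and grips with 3 to 60 N. Pads are 19 mm wide; open, the fingers measure 130 mm over their backs; the gripper's body (75 mm by 190 mm) begins 47 mm behind the grasp point.
Start: joints at [-1.218, 0.434, 0.025, 1.573, -0.012, 1.134, -0.075], TCP at [0.275, 0.561, 0.227] pointing down, gripper open.
Joint ranges: [-2.62, 2.62], [-0.44, 2.09], [-1.27, 1.32], [0.08, 2.57], [-1.32, 4.46], [0.12, 2], [-2.74, 2.74]. Speed limits (rad/s): [2.22, 2.22, 3.01, 3.01, 3.14, 3.14, 3.14].

### API

Orientations are given as a rotation vector (axis times angle).
In Python, from cell import readout, vision, arm gives the robot as it stands.
- The arm moves only by the tool carry_out, never from a script. Its argument "increments" is one flat list of numbers, 6 for each row, row after row: the shift along the world's x, y, z in mm, then the turn, a rotation vector about the world's x, y, z in rad. In form: [tx, ty, tz, wx, wy, wz, tx, ty, tz, wx, wy, wz, ...]. A call has 1 to 20 rows; each row shifts and turns the commanded pose from where the row before left it; what a row does not reach is not made up. A row lasts 1/8 s, in which the tool goes at most 62.5 mm and 10.7 degrees, less where a joint would pass 70% of its speed; a pose out of reach is approached as far as the arm can. A call with a gripper value outside its range is refused whole. "grip" is the closure, from 0 (fully open) to 1 (shut), set as the call begins (left out, the last holds). The fingers move at their own pace and stop on an object; "newtons" is the grip in N (left out, the last holds). Time passes only in rows, so rows that do not move let the fingers close. It gives the time, the measured TCP pose, the force, the opening and the grip force at its end, in the units of the state.
- readout.observe(): the state, without advancing time (a new reading comes with each control period).
- vision.get_image(name): name is "side" or "top" or "wrist"; returns the picture (420x560x3 uint8, red, green, blue); there is no depth.
- vision.calibration(name): a dict with "fov_y" (degrees; the focal length in pixels is half the picture's height over the tangent of half this angle, whatever the lens; pixels are square), "cx", "cy" (the principal point, pixels), "pose" (4x4, takes a point from camera to world coordinates). Camera axes: x right, y up, looking along -z (the intrinsics and any distortion apply to the point x, -y, -z); pixel columns grow to the right and rows downward; lengths in m; the calibration is good to about 2 mm. The wrist camera is an equidistant fisheye: a pixel r from the principal point sees the ray r / f radians off the axis. A picture is of the moment at which its call begins: read the wrist's pose just before it. calibration takes no time and is no camera call; for the wrist camera it gives the pose at the moment of the call.
- arm.sign_off(): hands the job in; it is judged then, once.
The state is a dict: "clock": time; "joints": joint angles; "dq": joint speeds; "joint_efforts": joint torques, N m; "position": TCP position; "ee_rot": TCP orientation; "force": force on the tool from outside, world axes, zero at the start; "ft_torque": the same for the moment, N m; "width": opening from 0.0 (shut) to 1.0 (fully open); "gripper_force": force on a finger pad.
Only numpy, scipy, OpenCV 4.12 (cv2) and the standard library are available. Lean on these libraries where they do the work, as an engineer would, in place of code of your own. Each camera call takes 0.05 s, during which the arm holds its last target. There are 200 camera calls.

## Working session

There is one attempt and no reset: what is moved stays moved. The work goes in short steps, Python scripts to look and compute and a tool call to move; the robot and the scene stay as the last step left them, time stands still between calls to the robot, and variables do not carry over. Pictures are saved under pics/ and viewed, at most 12 in all, crops included, and the job is handed in when it is done.

Besides the shell and the picture viewer there is one more tool, called after "Request:" in YAML: its name, and indented under it one key for each argument. carry_out: Moves the arm, as the interface text tells. Its arguments: {"type":"object","properties":{"increments":{"type":"array","items":{"type":"number"}},"grip":{"type":"number"},"newtons":{"type":"number"}},"required":["increments"]}

```bash
mkdir -p pics; cat > h.py <<'E'
import numpy as np, cv2
from cell import readout, vision, arm
def shot(n,f):
    im=vision.get_image(n); cv2.imwrite(f'pics/{f}.png',im[:,:,::-1]); return im
def ray(c,u,v):
    f=210/np.tan(np.radians(c['fov_y'])/2); P=np.array(c['pose'])
    d=P[:3,:3]@np.array([(u-c['cx'])/f,-(v-c['cy'])/f,-1]); return P[:3,3],d
def onz(c,u,v,z=0):
    o,d=ray(c,u,v); return o+d*(z-o[2])/d[2]
def proj(c,p):
    f=210/np.tan(np.radians(c['fov_y'])/2); P=np.array(c['pose'])
    q=P[:3,:3].T@(np.array(p)-P[:3,3]); return c['cx']+f*q[0]/-q[2], c['cy']-f*q[1]/-q[2]
E
python3 - <<'E'
from h import *
shot('top','top0');shot('side','side0')
for n in('top','side'):print(n,vision.calibration(n))
s=readout.observe();print(s['clock'],s['position'],s['ee_rot'],s['force'],arm.tcp_to_grasp)
E
```

```text
top {'fov_y': 43.85370174852074, 'cx': 276.30827257376444, 'cy': 211.16892532619977, 'pose': array([[-0.02932917,  0.99815152, -0.05322922,  0.47925608],
       [-0.99956827, -0.02919398,  0.00331576,  0.26205796],
       [ 0.00175566,  0.05330349,  0.99857682,  1.27499429],
       [ 0.        ,  0.        ,  0.        ,  1.        ]])}
side {'fov_y': 53.80217117364784, 'cx': 280.27738944642414, 'cy': 210.52325915699927, 'pose': array([[-0.83994271,  0.24277033, -0.48534401,  0.07970991],
       [-0.54225123, -0.41080262,  0.73294257,  1.00516818],
       [-0.02144388,  0.87880816,  0.47669317,  0.51099284],
       [ 0.        ,  0.        ,  0.        ,  1.        ]])}
0.1 [0.27498337 0.56074805 0.22602183] [-7.09883354e-01 -3.06014043e+00  2.21816250e-03] [0.39408028 0.34581688 0.40470102] -0.0188
```

View pics/top0.png

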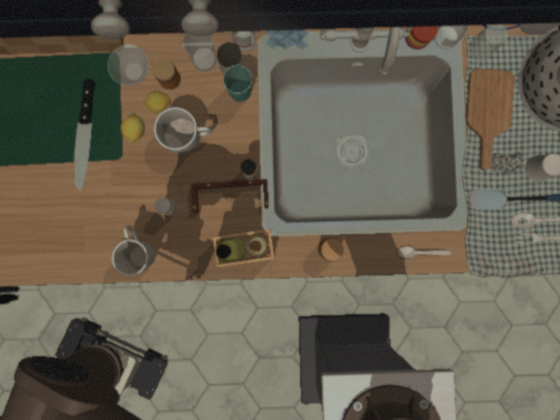

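View pics/side0.png

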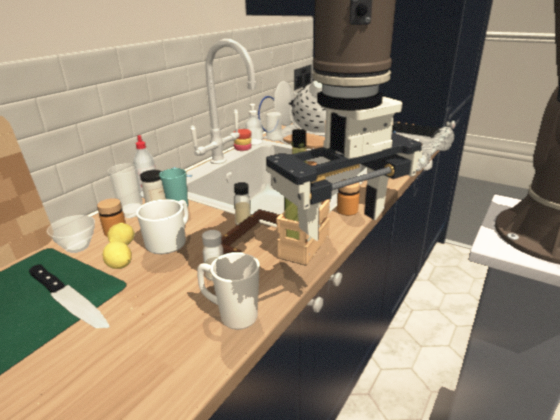

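Top view: the crate is at about (244,248), and the rail U has its back at row 185 and its cheeks at columns 195 and 265. The jars are at (249,168) and (165,206), the mug at (130,256), the honey jar at (332,250) and the spoon at (425,252). I'll enlarge the middle.

```bash
python3 - <<'E'
from h import *
im=cv2.imread('pics/top0.png')[155:280,150:350]
im=cv2.convertScaleAbs(im,alpha=1.6)
cv2.imwrite('pics/c0.png',cv2.resize(im,None,fx=4,fy=4,interpolation=cv2.INTER_CUBIC))
E
```

```text
(no output)
```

View pics/c0.png

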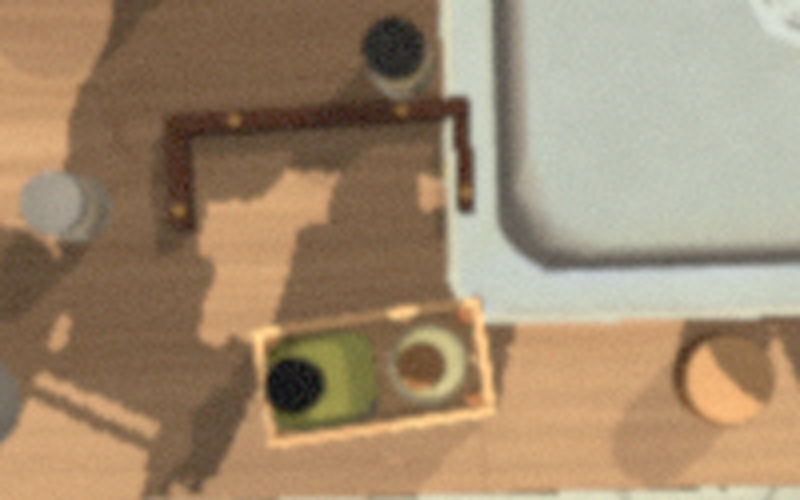

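```bash
python3 - <<'E'
from h import *
c=vision.calibration('top')
def P(x,y,z): return onz(c,150+x/4,155+y/4,z)[:2]
k=np.array([P(x,y,.1) for x,y in[(252,330),(478,300),(494,412),(270,446)]])
print('crate',k.round(3),'sides',[np.linalg.norm(k[i]-k[i-1]).round(4) for i in range(4)],'centre',k.mean(0).round(4))
d=(k[0]-k[1]+k[3]-k[2]);print('yaw deg',np.degrees(np.arctan2(-d[0],d[1])))
im=cv2.imread('pics/top0.png');hsv=cv2.cvtColor(im,cv2.COLOR_BGR2HSV)
m=((hsv[:,:,2]<75)&((hsv[:,:,0]<15)|(hsv[:,:,0]>170))&(hsv[:,:,1]>110)).astype(np.uint8)
m[:176]=0;m[215:]=0;m[:,:186]=0;m[:,272:]=0
n,l,st,_=cv2.connectedComponentsWithStats(m);i=1+st[1:,4].argmax();print(st[i])
q=np.array([onz(c,u,v,.028)[:2] for v,u in zip(*np.where(l==i))])
b=cv2.boxPoints(cv2.minAreaRect(q.astype(np.float32)));print('rail mask box',b.round(3))
r={n:P(x,y,.028) for n,x,y in[('oL',166,116),('oR',467,97),('iL',192,137),('iR',457,118),('eLo',170,230),('eLi',194,230),('eRi',460,210),('eRo',473,210)]}
for n in r:print(n,r[n].round(4))
d=r['oL']-r['oR'];print('W',np.linalg.norm(d),'yaw',np.degrees(np.arctan2(-d[0],d[1])))
d=r['iL']-r['iR'];print('Wi',np.linalg.norm(d),'yaw',np.degrees(np.arctan2(-d[0],d[1])))
for n,p,z in[('edge',(300,492),0),('edge',(600,488),0),('honey',(725,378),.081),('jl',(52,203),.099)]:print(n,P(*p,z))
print('mug',onz(c,130,256,.11))
E
```

```text
crate [[0.487 0.402]
 [0.5   0.275]
 [0.437 0.268]
 [0.422 0.394]] sides [np.float64(0.0658), np.float64(0.1282), np.float64(0.0635), np.float64(0.127)] centre [0.4613 0.3345]
yaw deg 6.396634525712078
[188 178  79  36 561]
rail mask box [[0.545 0.464]
 [0.571 0.276]
 [0.645 0.286]
 [0.619 0.474]]
oL [0.6169 0.4594]
oR [0.6231 0.2786]
iL [0.6038 0.4441]
iR [0.6106 0.285 ]
eLo [0.5484 0.4585]
eLi [0.548  0.4441]
eRi [0.5553 0.2847]
eRo [0.5551 0.2769]
W 0.18092679847985038 yaw 1.9600034156324821
Wi 0.15929203535496264 yaw 2.4483286481877813
edge [0.38827553 0.38724344]
edge [0.38532215 0.20494831]
honey [0.45162001 0.1352605 ]
jl [0.56166905 0.51351516]
mug [0.45102456 0.58651914 0.11      ]
```

```bash
cat >> h.py <<'E'
from scipy.spatial.transform import Rotation as R
def target(yaw,lean):
    # tool pointing forward-down, tool y along -/+ y of a frame with this yaw (deg)
    return R.from_euler('z',yaw,degrees=True)*R.from_euler('y',-lean,degrees=True)*R.from_matrix(np.array([[-1,0,0],[0,1,0],[0,0,-1.]]))
def delta(p,yaw,lean,n):
    s=readout.observe();w=(target(yaw,lean)*R.from_rotvec(s['ee_rot']).inv()).as_rotvec()
    print('angle',np.degrees(np.linalg.norm(w)),'per row',((np.array(p)-s['position'])*1000/n).round(1),(w/n).round(4))
E
python3 -c "
from h import *
delta((.33,.325,.2),6.4,35,8)"
```

```text
angle 47.438687469870274 per row [  6.9 -29.5  -3.3] [-0.0131 -0.0762  0.0688]
```

Request:
carry_out:
  increments: [7,-29.5,-3,-0.0131,-0.0762,0.0688,7,-29.5,-3,-0.0131,-0.0762,0.0688,7,-29.5,-3,-0.0131,-0.0762,0.0688,7,-29.5,-3,-0.0131,-0.0762,0.0688,7,-29.5,-3,-0.0131,-0.0762,0.0688,7,-29.5,-3,-0.0131,-0.0762,0.0688,7,-29.5,-3,-0.0131,-0.0762,0.0688,7,-29.5,-3,-0.0131,-0.0762,0.0688,0,0,0,0,0,0,0,0,0,0,0,0]
  grip: 0.35

```text
clock: 1.35
position: [0.331, 0.326, 0.203]
ee_rot: [-0.142, 2.528, 0.047]
force: [-0.1, 0.1, 0.3]
width: 0.651
gripper_force: 0.0
```

```bash
python3 -c "
from h import *
print(readout.observe())
delta((.385,.326,.1),6.4,35,1)
delta((.385,.326,.014),6.4,35,1)"
```

```text
{'clock': 1.35, 'joints': array([-1.42471966,  0.06526581,  0.07274476,  2.35865387,  0.93170748,
        0.73343038, -0.38933427]), 'dq': array([ 0.00085105,  0.00921987, -0.0026787 , -0.02712863, -0.00155649,
       -0.00096104, -0.00018474]), 'joint_efforts': array([  0.1278799 , -29.61191475,   0.60263056, -22.65533745,
         2.23588876,   1.46813694,  -0.04011183]), 'position': array([0.33104062, 0.32597203, 0.20302777]), 'ee_rot': array([-0.14171024,  2.52827569,  0.04740344]), 'force': array([-0.13613555,  0.05707965,  0.2677074 ]), 'ft_torque': array([0.01395447, 0.69279149, 0.01991011]), 'gripper_force': 0.0, 'width': 0.6512978994914558}
angle 0.13541464329967282 per row [  54.    0. -103.] [-0.0019 -0.0011 -0.0009]
angle 0.13541464329967282 per row [  54.    0. -189.] [-0.0019 -0.0011 -0.0009]
```

Request:
carry_out:
  increments: [20,0,-30,0,0,0,20,0,-40,0,0,0,20,0,-40,0,0,0,0,0,-35,0,0,0,0,0,-25,0,0,0,0,0,-12,0,0,0,0,0,-6,0,0,0,0,0,0,0,0,0]

```text
clock: 2.35
position: [0.3915, 0.3258, 0.0145]
ee_rot: [-0.142, 2.528, 0.046]
force: [0.4, 0.8, 0.2]
width: 0.649
gripper_force: 0.0
```

```bash
python3 - <<'E'
from h import *
s=readout.observe();print(s['position'],s['force'])
a=cv2.resize(cv2.convertScaleAbs(shot('top','t1')[150:330,150:350,::-1],alpha=1.5),None,fx=2.2,fy=2.2)
b=shot('side','s1')[150:330,180:380,::-1];b=cv2.resize(b,None,fx=1.6,fy=1.6)
o=np.zeros((max(len(a),len(b)),a.shape[1]+b.shape[1],3),np.uint8);o[:len(a),:a.shape[1]]=a;o[:len(b),a.shape[1]:]=b
cv2.imwrite('pics/m1.png',o)
E
```

```text
[0.39153288 0.3257761  0.01454012] [0.43211042 0.82632312 0.19908397]
```

View pics/m1.png

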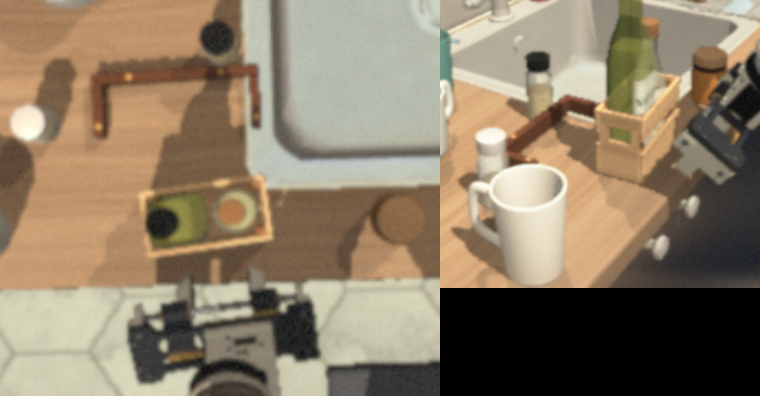

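Request:
carry_out:
  increments: [8,2,0,0,0,0,8,2,0,0,0,0,4,1,0,0,0,0,3,0.3,0,0,0,0,3,0.3,0,0,0,0,2,0.2,0,0,0,0]

```text
clock: 3.2
position: [0.4193, 0.3309, 0.0147]
ee_rot: [-0.142, 2.528, 0.046]
force: [-0.4, -0.5, 0.0]
width: 0.647
gripper_force: 0.0
```

Request:
carry_out:
  increments: [2,0.2,0,0,0,0,2,0.2,0,0,0,0,2,0.2,0,0,0,0]

```text
clock: 3.58
position: [0.4233, 0.3315, 0.0141]
ee_rot: [-0.145, 2.531, 0.046]
force: [-10.7, -1.1, 7.6]
width: 0.648
gripper_force: 5.2
```

Request:
carry_out:
  increments: [3,0.8,0,0,0,0,4,1.2,0,0,0,-0.0036,5,1.5,0,0,0,-0.0036,5,1.5,0,0,0,-0.0036,5,1.5,0,0,0,-0.0036,5,1.5,0,0,0,-0.0036,5,1.5,0,0,0,-0.0036,5,1.5,0,0,0,-0.0036,5,1.5,0,0,0,-0.0036,5,1.5,0,0,0,-0.0036]

```text
clock: 4.82
position: [0.4715, 0.3446, 0.0142]
ee_rot: [-0.101, 2.531, 0.031]
force: [-7.2, -3.4, 4.6]
width: 0.648
gripper_force: 3.7
```

```bash
python3 - <<'E'
from h import *
s=readout.observe();print(s['position'],s['force'])
im=cv2.convertScaleAbs(shot('top','t2')[160:285,170:295,::-1],alpha=1.5)
a=cv2.resize(im,None,fx=4,fy=4,interpolation=cv2.INTER_CUBIC)
b=cv2.resize(shot('side','s2')[150:330,200:380,::-1],(300,300))
o=np.zeros((500,800,3),np.uint8);o[:,:500]=a;o[:300,500:]=b
cv2.imwrite('pics/m2.png',o)
E
```

```text
[0.4714734  0.34457765 0.01424822] [-7.23270496 -3.43792954  4.60169649]
```

View pics/m2.png

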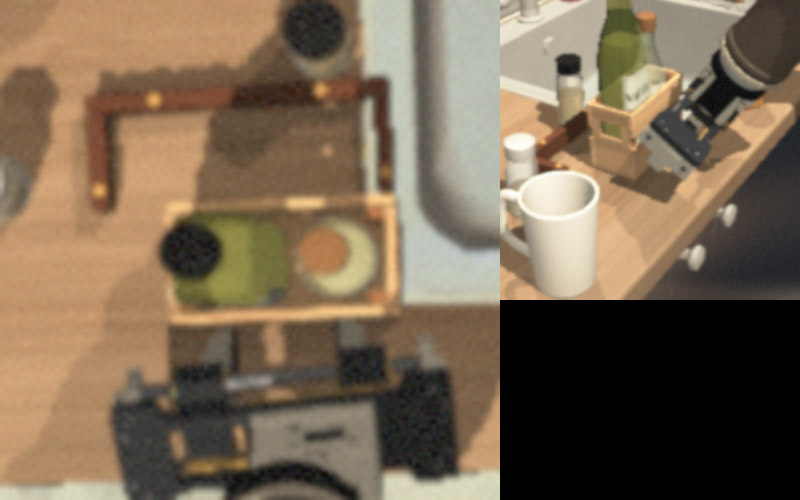

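```bash
cat >> h.py <<'E'
def crate(pts,ox,oy,bay=(.574,.3645),byaw=2.3,s=4):
    c=vision.calibration('top')
    k=np.array([onz(c,ox+x/s,oy+y/s,.1)[:2] for x,y in pts])
    d=k[0]-k[1]+k[3]-k[2];yaw=np.degrees(np.arctan2(-d[0],d[1]));m=k.mean(0)
    a=np.radians(byaw);r=np.array([[np.cos(a),np.sin(a)],[-np.sin(a),np.cos(a)]])@(m-bay)
    print('crate',k.round(3).tolist(),'centre',m.round(4),'yaw',yaw.round(2),'in bay mm',(r*1000).round(1))
E
python3 - <<'E'
from h import *
crate([(167,206),(393,195),(399,312),(171,324)],170,160)
c=vision.calibration('top')
for n,x,y in[('oL',88,98),('oR',387,78),('iL',113,118),('iR',376,100),('eLi',115,210),('eRi',381,190)]:print(n,onz(c,170+x/4,160+y/4,.028)[:2].round(4))
E
```

```text
crate [[0.545, 0.404], [0.548, 0.276], [0.482, 0.275], [0.479, 0.403]] centre [0.5135 0.3394] yaw 1.22 in bay mm [-61.4 -22.7]
oL [0.6157 0.4583]
oR [0.6225 0.2786]
iL [0.6032 0.4435]
iR [0.6095 0.2856]
eLi [0.548  0.4435]
eRi [0.5553 0.2841]
```

Request:
carry_out:
  increments: [-15,-3,0,0,0,0,-30,0,10,0,0,0,-30,0,40,0,0,0,-20,-10,50,0,0,0,0,-25,60,0,0,0,0,-40,45,0,0,0,0,-40,30,0,0,0,0,-40,30,0,0,0,0,0,0,0,0,0]
  grip: 1

```text
clock: 6.05
position: [0.3821, 0.1912, 0.2667]
ee_rot: [-0.094, 2.522, 0.038]
force: [-0.2, 0.9, -0.2]
width: 0.002
gripper_force: 0.0
```

```bash
python3 - <<'E'
from h import *
s=readout.observe();print(s['position'],s['force'],s['joints'].round(2))
im=cv2.convertScaleAbs(shot('top','t3')[160:285,170:295,::-1],alpha=1.5)
a=cv2.resize(im,None,fx=4,fy=4,interpolation=cv2.INTER_CUBIC)
b=cv2.resize(shot('side','s3')[150:330,200:380,::-1],(300,300))
o=np.zeros((500,800,3),np.uint8);o[:,:500]=a;o[:300,500:]=b
cv2.imwrite('pics/m3.png',o)
delta((.42,.18,.3),91,25,10)
E
```

```text
[0.38209322 0.19118767 0.26666314] [-0.15846842  0.86101397 -0.16490648] [-1.45 -0.26  0.34  2.42  0.88  0.83 -0.04]
angle 86.98547005514455 per row [ 3.8 -1.4  3.4] [-0.015   0.0133  0.1505]
```

View pics/m3.png

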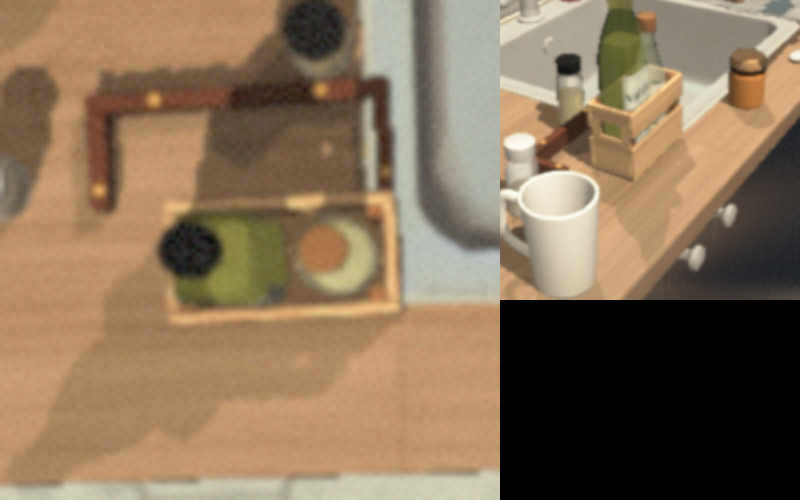

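Request:
carry_out:
  increments: [11,-4,4,-0.015,0.0133,0.1505,11,-4,4,-0.015,0.0133,0.1505,11,-4,4,-0.015,0.0133,0.1505,11,-4,4,-0.015,0.0133,0.1505,11,-4,4,-0.015,0.0133,0.1505,11,-4,4,-0.015,0.0133,0.1505,11,-4,4,-0.015,0.0133,0.1505,11,-4,4,-0.015,0.0133,0.1505,11,-4,4,-0.015,0.0133,0.1505,11,-4,4,-0.015,0.0133,0.1505,0,0,0,0,0,0]

```text
clock: 7.52
position: [0.4598, 0.1582, 0.3096]
ee_rot: [-1.799, 2.102, 0.358]
force: [0.6, -0.1, -0.6]
width: 0.001
gripper_force: 0.0
```

```bash
python3 - <<'E'
from h import *
s=readout.observe();print(s['position'],s['force'],s['joints'].round(2))
R0=R.from_rotvec(s['ee_rot']).as_matrix();print(R0.round(3))
crate([(165,205),(394,194),(400,310),(172,322)],170,160)
delta((.51,.244,.018),91,25,1)
E
```

```text
[0.45976967 0.15821514 0.30957119] [ 0.62134441 -0.14158791 -0.57883308] [-1.79 -0.43  1.32  2.01  0.1   0.96  2.51]
[[-0.133 -0.986  0.099]
 [-0.898  0.162  0.41 ]
 [-0.42  -0.035 -0.907]]
crate [[0.546, 0.405], [0.548, 0.276], [0.483, 0.274], [0.48, 0.402]] centre [0.5144 0.3392] yaw 1.2 in bay mm [-60.6 -22.9]
angle 10.52638773330196 per row [  50.2   85.8 -291.6] [0.0051 0.0343 0.1804]
```

Request:
carry_out:
  increments: [15,0,-10,0,0,0,15,5,-20,0,0,0,15,5,-25,0.001,0.0068,0.036,10,10,-25,0.001,0.0068,0.036,0,15,-20,0.001,0.0068,0.036,0,10,-15,0.001,0.0068,0.036,0,0,0,0.001,0.0068,0.036,0,0,0,0,0,0]

```text
clock: 8.52
position: [0.4177, 0.1968, 0.2559]
ee_rot: [-1.951, 1.954, 0.341]
force: [-0.3, -0.4, -0.5]
width: 0.003
gripper_force: 0.0
```

```bash
python3 - <<'E'
from h import *
s=readout.observe();print(s['position'],s['force'],s['joints'].round(2))
delta((.51,.244,.018),91,25,1)
E
```

```text
[0.41769576 0.19684438 0.25587922] [-0.29757395 -0.35009105 -0.46067778] [-1.86 -0.44  1.32  2.16  0.13  0.8   2.56]
angle 5.053343395120247 per row [  92.3   47.2 -237.9] [0.0088 0.0797 0.0367]
```

```bash
python3 - <<'E'
from h import *
s=readout.observe();Z=R.from_rotvec(s['ee_rot']).as_matrix()[:,2];print(Z,(Z*np.pi/18).round(4))
E
```

```text
[ 0.08029631  0.41324422 -0.90707316] [ 0.014   0.0721 -0.1583]
```

Request:
carry_out:
  increments: [0,-8,8,0.014,0.0721,-0.1583,0,-8,8,0.014,0.0721,-0.1583,0,-8,8,0.014,0.0721,-0.1583,0,0,0,0.014,0.0721,-0.1583,0,0,0,0.014,0.0721,-0.1583,0,0,0,0.014,0.0721,-0.1583,0,0,0,0.014,0.0721,-0.1583,5,0,0,0.014,0.0721,-0.1583,5,0,0,0.014,0.0721,-0.1583,5,0,0,0.014,0.0721,-0.1583,5,0,0,0.014,0.0721,-0.1583,5,0,0,0.014,0.0721,-0.1583,5,0,0,0.014,0.0721,-0.1583,5,0,0,0.014,0.0721,-0.1583,5,0,0,0.014,0.0721,-0.1583,5,0,0,0.014,0.0721,-0.1583,5,0,0,0.014,0.0721,-0.1583,5,0,0,0.014,0.0721,-0.1583,0,0,0,0,0,0]

```text
clock: 10.9
position: [0.4731, 0.1723, 0.2795]
ee_rot: [-2.019, -2.016, -0.52]
force: [-0.1, 0.4, 0.3]
width: 0.004
gripper_force: 0.0
```

```bash
cat >> h.py <<'E'
def delta2(p,yaw,lean,n):
    s=readout.observe();w=(target(yaw,lean)*R.from_euler('z',180,degrees=True)*R.from_rotvec(s['ee_rot']).inv()).as_rotvec()
    print(s['position'].round(4),s['joints'].round(2),'angle',np.degrees(np.linalg.norm(w)),'per row',((np.array(p)-s['position'])*1000/n).round(1),(w/n).round(4))
E
python3 -c "
from h import *
delta2((.51,.244,.018),91,25,1)"
```

```text
[0.4731 0.1723 0.2795] [-1.23  0.22  1.29  2.02 -0.72  1.11  0.4 ] angle 5.049204853651622 per row [  36.9   71.7 -261.5] [0.0104 0.0795 0.0366]
```

Request:
carry_out:
  increments: [13,24,-20,0.0026,0.02,0.0092,13,24,-20,0.0026,0.02,0.0092,12,24,-20,0.0026,0.02,0.0092,0,0,-30,0.0026,0.02,0.0092,0,0,-30,0,0,0,0,0,0,0,0,0]

```text
clock: 11.65
position: [0.5094, 0.2441, 0.158]
ee_rot: [-1.958, -1.996, -0.43]
force: [-0.7, 0.6, 0.1]
width: 0.007
gripper_force: 0.0
```

```bash
python3 -c "
from h import *
delta2((.511,.244,.018),91,25,1);print(readout.observe()['force'])"
```

```text
[0.5094 0.2441 0.158 ] [-0.97  0.55  1.01  2.   -1.04  1.13  0.61] angle 0.2328028321025526 per row [ 1.6e+00 -1.0e-01 -1.4e+02] [ 0.0005 -0.0032 -0.0024]
[-0.6571511   0.60325031  0.13272706]
```

Request:
carry_out:
  increments: [1,0,-30,0,0,0,0,0,-30,0,0,0,0,0,-30,0,0,0,0,0,-25,0,0,0,0,0,-15,0,0,0,0,0,-8,0,0,0,0,0,0,0,0,0]

```text
clock: 12.52
position: [0.5124, 0.2447, 0.0229]
ee_rot: [-1.958, -1.996, -0.437]
force: [0.6, -0.6, -0.5]
width: 0.007
gripper_force: 0.0
```

```bash
python3 - <<'E'
from h import *
delta2((.511,.244,.018),91,25,1);print(readout.observe()['force'])
a=cv2.convertScaleAbs(shot('top','t4')[150:290,160:350,::-1],alpha=1.5)
b=cv2.resize(shot('side','s4')[100:280,200:400,::-1],(400,360))
o=np.zeros((360,780,3),np.uint8);a=cv2.resize(a,(380,280));o[:280,:380]=a;o[:,380:]=b
cv2.imwrite('pics/m4.png',o)
E
```

```text
[0.5124 0.2447 0.0229] [-0.79  0.73  0.76  2.08 -1.29  0.96  0.88] angle 0.16501878625682614 per row [-1.4 -0.7 -4.9] [-0.0023  0.0008 -0.0015]
[ 0.56966332 -0.63409642 -0.50974728]
```

View pics/m4.png

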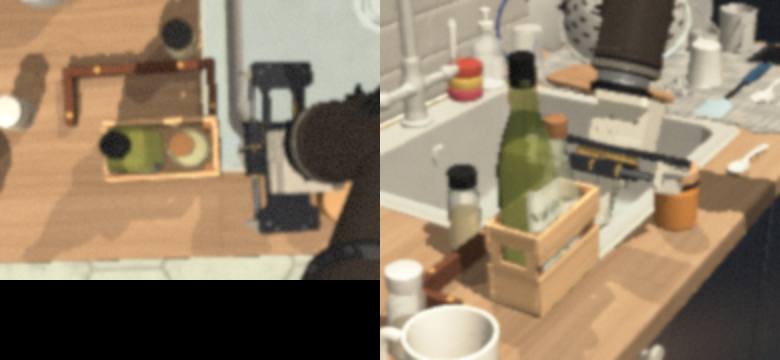

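Request:
carry_out:
  increments: [0,5,0,0,0,0,0,5,0,0,0,0,0,5,0,0,0,0,0,3,0,0,0,0,0,3,0,0,0,0,0,3,0,0,0,0,0,3,0,0,0,0]

```text
clock: 13.5
position: [0.5124, 0.2691, 0.0216]
ee_rot: [-1.965, -1.994, -0.434]
force: [-0.4, -6.6, 3.2]
width: 0.007
gripper_force: 3.5
```

Request:
carry_out:
  increments: [0,3,0,0,0,0,0,3,0,0,0,0,0,3,0,0,0,0,0,3,0,0,0,0,0,3,0,0,0,0,0,3,0,0,0,0,0,2,0,0,0,0,0,1,0,0,0,0]

```text
clock: 14.5
position: [0.5118, 0.2925, 0.0218]
ee_rot: [-1.96, -1.994, -0.435]
force: [0.5, -4.3, -2.5]
width: 0.008
gripper_force: 1.9
```

```bash
python3 - <<'E'
from h import *
delta2((.511,.244,.018),91,25,1);print(readout.observe()['force'])
im=cv2.convertScaleAbs(shot('top','t5')[160:285,170:295,::-1],alpha=1.5)
a=cv2.resize(im,None,fx=4,fy=4,interpolation=cv2.INTER_CUBIC)
b=cv2.resize(shot('side','s5')[150:330,200:380,::-1],(300,300))
o=np.zeros((500,800,3),np.uint8);o[:,:500]=a;o[:300,500:]=b
cv2.imwrite('pics/m5.png',o)
E
```

```text
[0.5118 0.2925 0.0218] [-0.84  0.72  0.7   2.06 -1.3   0.91  0.79] angle 0.11131113975402994 per row [ -0.8 -48.5  -3.8] [-0.0017 -0.001   0.0001]
[ 0.50619807 -4.26527519 -2.54911782]
```

View pics/m5.png

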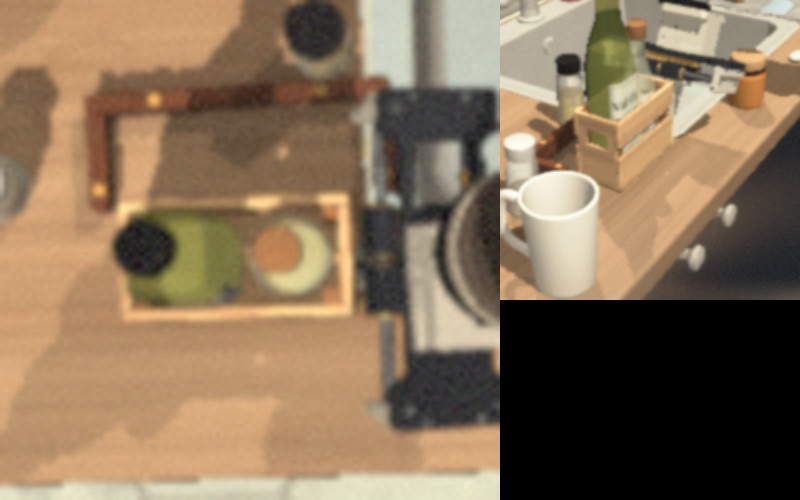

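```bash
python3 - <<'E'
from h import *
crate([(117,206),(348,195),(352,312),(124,319)],170,160)
E
```

```text
crate [[0.546, 0.432], [0.549, 0.302], [0.483, 0.301], [0.483, 0.429]] centre [0.515  0.3659] yaw 0.57 in bay mm [-58.9   3.8]
```

Request:
carry_out:
  increments: [0,-15,0,0,0,0,0,-28,3,0,0,0,0,0,35,0,0,0,0,0,50,0,0,0,0,0,50,0,0,0,-10,-10,50,0,0,0,-20,-30,40,0,0,0,-30,-30,20,0,0,0,0,0,0,0,0,0]
  grip: 0.35

```text
clock: 15.72
position: [0.4513, 0.1768, 0.2722]
ee_rot: [-1.961, -1.989, -0.443]
force: [0.5, 0.4, -0.4]
width: 0.653
gripper_force: 0.0
```

```bash
python3 - <<'E'
from h import *
s=readout.observe();print(s['position'],s['joints'].round(2))
delta((.38,.2,.25),1.5,35,12)
delta2((.38,.2,.25),1.5,35,12)
E
```

```text
[0.45132668 0.17681126 0.27220383] [-1.04  0.2   1.06  2.01 -0.68  1.15  0.35]
angle 105.15902847176146 per row [-5.9  1.9 -1.9] [-0.0672 -0.0698  0.1184]
[0.4513 0.1768 0.2722] [-1.04  0.2   1.06  2.01 -0.68  1.15  0.35] angle 89.70279117573952 per row [-5.9  1.9 -1.9] [ 0.0113 -0.0107 -0.1295]
```

Request:
carry_out:
  increments: [-6,0,4,-0.0672,-0.0698,0.1184,-6,0,4,-0.0672,-0.0698,0.1184,-6,0,4,-0.0672,-0.0698,0.1184,-6,0,0,-0.0672,-0.0698,0.1184,-6,0,0,-0.0672,-0.0698,0.1184,-6,0,0,-0.0672,-0.0698,0.1184,-6,0,0,-0.0672,-0.0698,0.1184,-6,0,0,-0.0672,-0.0698,0.1184,-6,5,0,-0.0672,-0.0698,0.1184,-6,5,0,-0.0672,-0.0698,0.1184,-6,5,0,-0.0672,-0.0698,0.1184,-6,5,0,-0.0672,-0.0698,0.1184,0,0,0,0,0,0]

```text
clock: 17.35
position: [0.3789, 0.1989, 0.2811]
ee_rot: [-0.038, 2.526, 0.003]
force: [0.3, 0.4, 0.1]
width: 0.648
gripper_force: 0.0
```

```bash
python3 - <<'E'
from h import *
s=readout.observe();print(s['position'],s['joints'].round(2))
delta((.38,.365,.15),1.5,35,1)
E
```

```text
[0.37890244 0.19886494 0.2810933 ] [-1.47 -0.24  0.32  2.37  0.84  0.91 -0.06]
angle 0.4555490581091904 per row [   1.1  166.1 -131.1] [ 0.0063  0.0045 -0.0017]
```

Request:
carry_out:
  increments: [0,33,-5,0,0,0,0,33,-15,0,0,0,0,33,-30,0,0,0,0,33,-40,0,0,0,0,33,-45,0,0,0,5,0,-45,0,0,0,10,0,-40,0,0,0,10,0,-28,0,0,0,15,0,-14,0,0,0,15,0,-4,0,0,0,10,0,0,0,0,0,8,0,0,0,0,0,6,0,0,0,0,0,4,0,0,0,0,0,4,0,0,0,0,0,4,0,0,0,0,0,4,0.1,0,0,0,0.002,4,0.1,0,0,0,0.002]

```text
clock: 19.6
position: [0.4777, 0.3642, 0.0153]
ee_rot: [-0.041, 2.527, 0.007]
force: [-10.4, -1.3, 8.3]
width: 0.652
gripper_force: 5.3
```

Contact at x ≈ 0.476. Next I push along the bay axis.

Request:
carry_out:
  increments: [4,0.1,0,0,0,0.001,4,0.1,0,0,0,0.001,4,0.1,0,0,0,0.001,4,0.1,0,0,0,0.001,4,0.1,0,0,0,0.001,4,0.1,0,0,0,0.001,4,0.1,0,0,0,0.001,4,0.1,0,0,0,0.001,4,0.1,0,0,0,0.001,4,0.1,0,0,0,0.001,4,0.1,0,0,0,0.001]

```text
clock: 20.98
position: [0.5211, 0.3662, 0.0152]
ee_rot: [-0.057, 2.528, 0.013]
force: [-10.1, 0.2, 7.1]
width: 0.65
gripper_force: 5.3
```

```bash
python3 - <<'E'
from h import *
s=readout.observe();print(s['position'],s['force'])
im=cv2.convertScaleAbs(shot('top','t6')[160:285,170:295,::-1],alpha=1.5)
a=cv2.resize(im,None,fx=4,fy=4,interpolation=cv2.INTER_CUBIC)
b=cv2.resize(shot('side','s6')[150:330,200:380,::-1],(300,300))
o=np.zeros((500,800,3),np.uint8);o[:,:500]=a;o[:300,500:]=b
cv2.imwrite('pics/m6.png',o)
E
```

```text
[0.52105751 0.36622677 0.0151827 ] [-10.07767884   0.17304225   7.14604796]
```

View pics/m6.png

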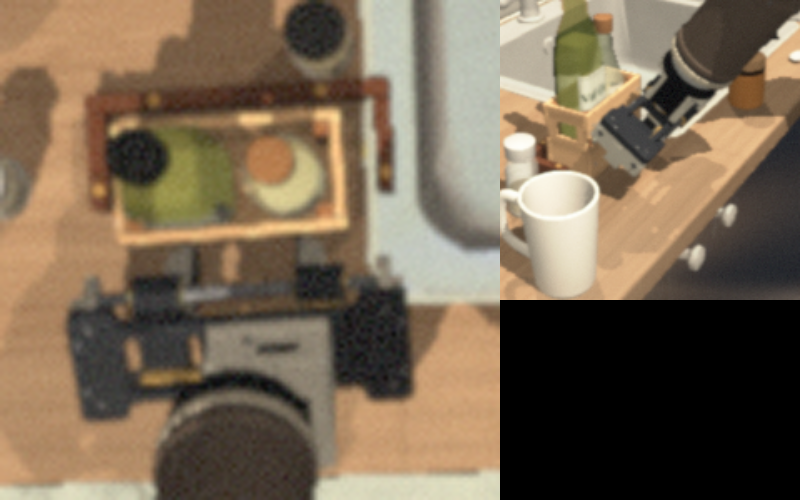

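Request:
carry_out:
  increments: [3,0.1,0,0,0,0,3,0.1,0,0,0,0,2,0.1,0,0,0,0,2,0.1,0,0,0,0,2,0.1,0,0,0,0]

```text
clock: 21.7
position: [0.5331, 0.3666, 0.0152]
ee_rot: [-0.056, 2.528, 0.013]
force: [-10.6, 0.1, 6.2]
width: 0.652
gripper_force: 5.1
```

```bash
python3 - <<'E'
from h import *
crate([(108,116),(340,107),(346,229),(120,242)],170,160)
E
```

```text
crate [[0.597, 0.436], [0.599, 0.305], [0.529, 0.303], [0.526, 0.431]] centre [0.5628 0.3686] yaw 1.08 in bay mm [-11.    4.5]
```

Request:
carry_out:
  increments: [1.5,0,0,0,0,0,1.5,0,0,0,0,0,1,0,0,0,0,0]

```text
clock: 22.08
position: [0.535, 0.3669, 0.0145]
ee_rot: [-0.058, 2.531, 0.013]
force: [-25.6, -2.1, 18.7]
width: 0.655
gripper_force: 12.3
```

Request:
carry_out:
  increments: [1,0,0,0,0,0,0,0,0,0,0,0]

```text
clock: 22.32
position: [0.5351, 0.367, 0.0142]
ee_rot: [-0.059, 2.532, 0.014]
force: [-25.8, -2.7, 18.5]
width: 0.65
gripper_force: 12.9
```

```bash
python3 - <<'E'
from h import *
s=readout.observe();print(s['position'],s['force'])
im=cv2.convertScaleAbs(shot('top','t7')[160:260,180:280,::-1],alpha=1.5)
a=cv2.resize(im,None,fx=4,fy=4,interpolation=cv2.INTER_CUBIC)
b=cv2.resize(shot('side','s7')[140:260,210:330,::-1],(400,400))
cv2.imwrite('pics/m7.png',np.hstack([a,b]))
E
```

```text
[0.5351266  0.36701485 0.01419765] [-25.8251714   -2.70889336  18.53139617]
```

View pics/m7.png

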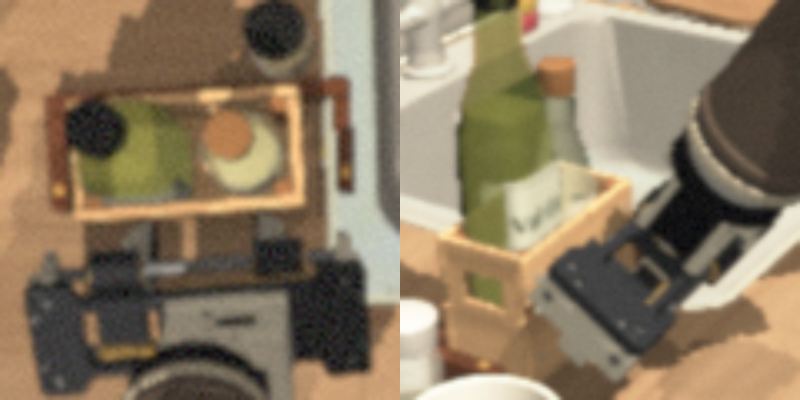

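```bash
python3 - <<'E'
from h import *
crate([(67,94),(300,86),(304,204),(78,217)],180,160)
E
```

```text
crate [[0.61, 0.436], [0.61, 0.304], [0.544, 0.304], [0.54, 0.431]] centre [0.576 0.369] yaw 0.95 in bay mm [2.1 4.4]
```

Request:
carry_out:
  increments: [-5,0,0,0,0,0,-10,0,0,0,0,0,-25,0,5,0,0,0,-30,0,15,0,0,0,-30,0,40,0,0,0,-20,0,40,0,0,0,-10,0,40,0,0,0,0,0,0,0,0,0,0,0,0,0,0,0]

```text
clock: 23.55
position: [0.4258, 0.3656, 0.1383]
ee_rot: [-0.053, 2.516, 0.006]
force: [-0.1, -1.0, -0.6]
width: 0.652
gripper_force: 0.0
```

```bash
python3 - <<'E'
from h import *
s=readout.observe();print(s['position'],s['force'])
im=cv2.convertScaleAbs(shot('top','t8')[160:260,180:280,::-1],alpha=1.5)
a=cv2.resize(im,None,fx=4,fy=4,interpolation=cv2.INTER_CUBIC)
b=cv2.resize(shot('side','s8')[140:260,210:330,::-1],(400,400))
cv2.imwrite('pics/m8.png',np.hstack([a,b]))
E
```

```text
[0.42583573 0.36557068 0.13829958] [-0.09755359 -1.02775535 -0.64606787]
```

View pics/m8.png

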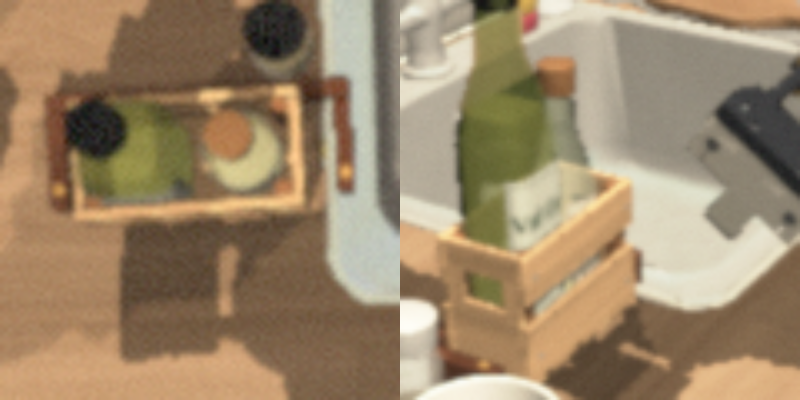

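The crate sits upright against the back rail, about 4 mm off centre and square to about 1°. The arm is clear of everything, so I'm handing in.

```bash
python3 -c "
from h import *
print(arm.sign_off())"
```

```text
the job is handed in; nothing more can be done
None
```

I handed in the job at about 24 s with the crate upright against the back rail, about 4 mm off centre and within about 1.5° of square by the top camera; no verdict came back, and I saw no contact with the jars, mug or teaspoon but did not re-measure them.

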